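Wedge the sagging model-car deck level

TASK

The front of the green model-car deck sags because its front wheels are not on yet. First clear the stray wooden block out of the way by putting it in the blue tray; then push the tall wooden wedge, tip first and square to the front edge, under the middle of that edge until the deck is level, and leave it standing on the wedge. Let the wedge do the lifting, never the gripper on the deck or its stand, and do not disturb the bottle, the stack of discs or the low grey wedge.

Things in the scene. Friction and masses are not known exactly. Their poses are not given: they have to be found in the camera images.
- stand: Fixed rear axle with two upright disc wheels (120 mm across, y = +-95 mm) and two packing strips (14 mm high, y = +-47 to +-73 mm, x = 7 to 37 mm) under the sagging deck front. Origin on the table under the middle of the level deck's front edge; +x points from there to the rear axle (240 mm away, 60 mm up), the way the wedge goes in; y along the edge; z up. Place and yaw vary.
- deck (a joint): Tilt of the green deck about the rear axle, rad: 0 level, negative = front edge sagging (starts at about -0.067, its stop), positive = too high. A 6 mm board 150 mm wide, front edge 240 mm from the axle, held down by its weight only (1.5 to 4 N at the edge). On it, two blocks (y = +-55 mm, from 85 mm behind the front edge, tops 72 mm above the table) and a low box; the first 80 mm are bare.
- edge (a point): Middle of the underside of the deck's front edge, marked on top by a small red line; 30 mm above the table when the deck is level, 14 mm when it sags.
- wedge_mid (a point): Tall pale wooden wedge (loose, 0.1 kg): 160 mm long, 40 mm wide, flat underside, height rising evenly from 4 mm at the tip to 44 mm at the back. The point is half-way along, 12 mm above the underside; +x points to the tip (80 mm away), y across, z up. The deck is level when its edge sits about 104 mm back from the tip. Friction holds the loaded wedge in place.
- low_wedge_mid (a point): Low grey plastic wedge, same outline but only 20 mm high at the back end, too low for this job; leave alone. Point half-way along, 6 mm up; +x points to its tip.
- block_mid (a point): Stray brown wooden bearing block (loose, about 0.09 kg), 70 mm (x) by 45 mm (y) by 40 mm (z), lying before the deck's front edge in the wedge's way. The point is its centre.
- tray: Blue open tray, fixed: 150 mm (x) by 180 mm (y), walls 4 mm thick and 35 mm high, inner floor 4 mm above the table. Origin at the centre of its underside on the table, z up.
- bottle_mid (a point): Full water bottle with blue cap standing upright, 64 mm across, about 205 mm high in all, 0.5 kg; bystander. Point on its axis, 95 mm above the table.
- discs_mid (a point): Stack of silver discs lying flat, 120 mm across, 14 mm high; bystander. Point at its centre.

How it is judged:
By the outcome, as a careful person would: the job done as asked, in the order asked, and still so for the second after the job is handed in, with the robot touching nothing.
It also fails if it takes over 64 s, if anything falls off the work surface, if the arm or the gripper's body presses on something with over 40 N, if the wrist force passes 120 N, or if a joint passes its speed limit or range.

ROBOT

A 6-joint arm with a two-finger parallel gripper is mounted at the origin on the work surface. World frame = base frame: x ahead of the robot, y to its left, z up, the work surface at z = 0. Lengths are in mm, angles in rad, forces in N, time in s.
With the tool pointing down it reaches from about 350 to 975 mm from the base axis. Payload 7.1 kg.
Tool frame: the origin (TCP) lies midway between the tips of the shut fingers; the grasp point (between the pads) lies ctrl.grip_point_offset behind it (ctrl.grip_point_offset is the distance from the TCP to the grasp point, in mm); z points along the fingers, y is the line along which they close (so a half turn about z gives the same grasp; the last joint's range is limited). The gripper opens to 88 mm and grips with 3 to 60 N. Pads are 20 mm wide; open, the fingers measure 115 mm over their backs; the gripper's body (75 mm by 178 mm) begins 61 mm behind the grasp point.
Start: joints at [1.222, 0.423, 1.63, -0, 1.089, -0.019], TCP at [202.377, 591.311, 222.675] pointing down, gripper open.
Joint ranges: [-3, 3], [-0.9, 2.11], [0.09, 2.58], [-1.31, 4.45], [0.11, 2.69], [-2.54, 2.54]. Speed limits (rad/s): [2.39, 2.39, 3.01, 3.14, 3.14, 3.14].

INTERFACE

Orientations are given as a rotation vector (axis times angle).
In Python, from workcell import ctrl, get_image, close_job, finder gives the robot as it stands.
- The arm moves only by the tool servo_tool, never from a script. Its argument "deltas" is a list of rows, each a list of 2 entries, a list of its own where there are three numbers: the shift along the tool's x, y, z in mm, then the turn, a rotation vector about the tool's x, y, z in rad. A call has 1 to 5 rows; each row is the pose to reach, as a shift and turn from the pose commanded when the call began, along the tool's axes at that moment; what a row does not reach only later rows make up. A row lasts 1/12 s, in which the tool goes at most 41.7 mm and 7.16 degrees, less where a joint would pass 70% of its speed; a pose out of reach is approached as far as the arm can. A call with a gripper value outside its range is refused whole. "grip" is the closure, from -1 (fully open) to 1 (shut), so that 0 is half open, set as the call begins (left out, the last holds). The fingers move at their own pace and stop on an object; the grip force is fixed at half the most. Time passes only in rows, so rows that repeat a pose let the fingers close. It gives the time, the measured TCP pose, the force, the opening and the grip force at its end, in the units of the state.
- ctrl.get_obs(): the state, without advancing time (a new reading comes with each control period).
- get_image(name): name is "scene" or "top" or "wrist"; returns a dict with "frame" (420x560x3 uint8, blue, green, red), "depth" (420x560 float32, mm along the optical axis (not along the pixel's ray), 0 where there is no reading), "K" (3x3 intrinsics, pixels), "pose" (4x4, takes a point from camera to world coordinates). Camera axes: x right, y down, z forward; pixel columns grow to the right and rows downward; lengths in mm; the calibration is good to about 2 mm. A picture is of the moment at which its call begins.
- close_job(): hands the job in; it is judged then, once.
Trained networks look in a picture, given as the dict that the camera call returned (one of the last four; its "shot" number tells which), for a name from the list of things; names that differ only in an ending like _2 or _b are one class to them, and where a whole thing is asked for, a point or a joint stands for the part that bears it (a point fixed in the world has none). Each returns a list of dicts, best first, with "score" (0 to 1); they miss things now and then, are a little off and sometimes report something else, mostly with a low value. They report only what shows in the picture. A call takes as long as a camera call.
- finder.search_frame(query, picture): "rect" ([centre column, centre row, width, height] as shares, 0 to 1, of the picture: columns of its width, rows of its height, round what is visible of it).
- finder.silhouettes(query, picture): "mask" (420x560 bool, what is visible of it) and "rect" ([centre column, centre row, width, height] as shares, 0 to 1, of the picture: columns of its width, rows of its height, round what is visible of it).
The state is a dict: "t": time; "qpos": joint angles; "qvel": joint speeds; "joint_torque": joint torques, N m; "ee_pos": TCP position; "orientation": TCP orientation; "ft_force": force on the tool from outside, world axes, zero at the start; "moment": the same for the moment, N m; "width": finger opening in mm; "grasp_force": force on a finger pad.
Only numpy, scipy, OpenCV 4.12 (cv2) and the standard library are available. Lean on these libraries where they do the work, as an engineer would, in place of code of your own. Each camera call takes 0.05 s, during which the arm holds its last target. There are 200 camera calls.

## Working session

There is one attempt and no reset: what is moved stays moved. The work goes in short steps, Python scripts to look and compute and a tool call to move; the robot and the scene stay as the last step left them, time stands still between calls to the robot, and variables do not carry over. Pictures are saved under pics/ and viewed, at most 10 in all, crops included, and the job is handed in when it is done.

Besides the shell and the picture viewer there is one more tool, called after ">>>" by a JSON object that holds its "fn" and its "kwargs". servo_tool: Moves the arm, as the interface text tells. Its arguments: {"type":"object","properties":{"deltas":{"type":"array","items":{"type":"array"}},"grip":{"type":"number"}},"required":["deltas"]}

```bash
mkdir -p pics; cat > h.py <<'E'
import numpy as np, cv2
from scipy.spatial.transform import Rotation as R
from workcell import ctrl, get_image, close_job, finder
def cloud(im):
    d=im["depth"];K=im["K"];v,u=np.mgrid[:420,:560]
    P=np.stack([(u-K[0,2])*d/K[0,0],(v-K[1,2])*d/K[1,1],d],-1)
    T=im["pose"];W=P@T[:3,:3].T+T[:3,3];W[d<=0]=np.nan
    return W
def state():
    o=ctrl.get_obs();return o
def delta(p,yaw):
    """target TCP p (world), tool down, tool-y along world angle yaw -> tool shift and turn"""
    o=ctrl.get_obs();M=R.from_rotvec(o["orientation"]).as_matrix()
    y=np.array([np.cos(yaw),np.sin(yaw),0]);
    if y@M[:,1]<0:y=-y
    z=np.array([0,0,-1.]);T=np.stack([np.cross(y,z),y,z],1)
    return M.T@(np.array(p)-o["ee_pos"]),R.from_matrix(M.T@T).as_rotvec()
E
python3 - <<'E'
from h import *
np.set_printoptions(precision=3,suppress=True)
o=state();print(o,ctrl.grip_point_offset);print(R.from_rotvec(o["orientation"]).as_matrix())
for n in["top","scene"]:
    im=get_image(n);W=cloud(im);f=im["frame"].copy();print(n,im["pose"][:3,3])
    for q in["stand","deck","edge","wedge_mid","low_wedge_mid","block_mid","tray","bottle_mid","discs_mid"]:
        for s in finder.silhouettes(q,im)[:2]:
            m=s["mask"];p=W[m];p=p[~np.isnan(p[:,0])]
            if len(p)<5: continue
            r=cv2.minAreaRect(p[:,:2].astype(np.float32))
            print(q,round(s["score"],2),m.sum(),"med",np.median(p,0),"z",np.percentile(p[:,2],[2,98]),"rect",np.round(r[0]),np.round(r[1]),round(r[2],1))
            if s["score"]>.4:
                c,_=cv2.findContours(m.astype(np.uint8),0,1);cv2.drawContours(f,c,-1,(0,0,255),1)
                x,y=c[0][0][0];cv2.putText(f,q[:6],(int(x),int(y)),0,.4,(255,0,255),1)
    cv2.imwrite(f"pics/{n}0.png",f)
E
```

```text
{'t': 0.0, 'qpos': array([ 1.222,  0.424,  1.631, -0.   ,  1.089, -0.019]), 'qvel': array([ 0.001,  0.003,  0.   , -0.001,  0.001, -0.001]), 'joint_torque': array([  0.   , -54.463, -27.367,   0.064,   0.023,  -0.   ]), 'ee_pos': array([202.198, 590.805, 221.907]), 'orientation': array([-0.516, -3.099,  0.002]), 'ft_force': array([ 0.362,  0.626, -0.408]), 'moment': array([ 0.021,  0.01 , -0.018]), 'grasp_force': 0.0, 'width': 87.59939226835218} 18.700000000000003
[[-0.946  0.324 -0.   ]
 [ 0.324  0.946 -0.001]
 [ 0.    -0.002 -1.   ]]
top [ 313.264   10.436 1113.394]
stand 0.97 7719 med [560.832 287.863  33.043] z [ 14.063 109.916] rect [568. 277.] [320. 269.] 83.7
deck 0.6 6190 med [558.196 256.961  31.847] z [18.352 81.276] rect [568. 270.] [303. 161.] 81.5
edge 0.67 1101 med [ 444.061 -341.135   11.815] z [-0.59  21.766] rect [ 452. -345.] [ 50. 166.] 88.9
edge 0.56 6095 med [557.551 256.984  31.903] z [18.979 81.282] rect [562. 270.] [301. 151.] 81.6
wedge_mid 0.78 1015 med [ 437.994 -193.871   24.307] z [ 3.43  44.336] rect [ 446. -196.] [159.  41.] 11.9
low_wedge_mid 0.66 1011
[... 1054 characters left out ...]
 454.509 -340.776   10.821] z [ 1.646 20.095] rect [ 446. -342.] [ 42. 175.] 87.4
block_mid 0.66 626 med [527.42   23.115  38.635] z [ 5.224 42.623] rect [508.  29.] [69. 82.] 6.0
block_mid 0.39 5582 med [ 653.97  -257.192    4.432] z [ 0.128 35.832] rect [ 646. -255.] [187. 173.] 84.3
tray 0.66 5523 med [ 654.278 -257.008    4.449] z [ 0.428 35.834] rect [ 647. -257.] [192. 171.] 84.9
bottle_mid 0.8 1203 med [774.713 -39.959 125.033] z [  9.192 191.175] rect [759. -23.] [61. 89.] 14.1
bottle_mid 0.47 1023 med [ 455.107 -340.703   10.48 ] z [-0.387 19.909] rect [ 450. -344.] [ 48. 172.] 86.8
discs_mid 0.56 1230 med [359.373 174.149  13.53 ] z [ 1.729 17.059] rect [350. 174.] [130. 119.] 25.3
```

View pics/top0.png

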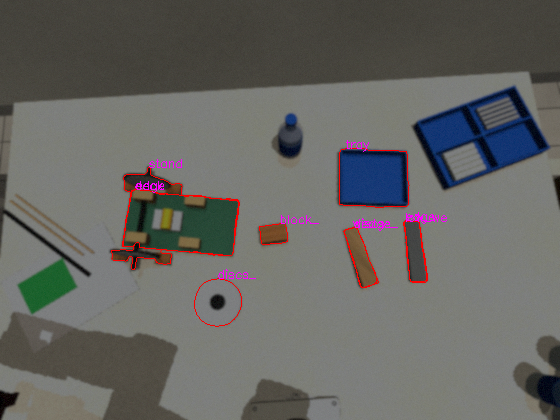

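```bash
python3 - <<'E'
from h import *
np.set_printoptions(precision=4,suppress=True)
for n in["top","scene"]:
    im=get_image(n);W=cloud(im)
    # deck: green pixels, low z
    hsv=cv2.cvtColor(im["frame"],cv2.COLOR_BGR2HSV)
    g=(hsv[...,0]>40)&(hsv[...,0]<90)&(hsv[...,1]>70)
    box=(W[...,0]>400)&(W[...,0]<720)&(W[...,1]>80)&(W[...,1]<450)
    p=W[g&box&(W[...,2]<60)&(W[...,2]>10)]
    r=cv2.minAreaRect(p[:,:2].astype(np.float32));print(n,"deck",r,cv2.boxPoints(r).tolist())
    # front edge line fit: for bins along width, min along-axis
    c=np.array([568,277.]);a=np.deg2rad(81.6);
    for it in range(4):
        ax=np.array([np.cos(a),np.sin(a)]);ay=np.array([-ax[1],ax[0]])
        s=(p[:,:2]-c)@ax;t=(p[:,:2]-c)@ay
        F=[(q,np.percentile(s[abs(t-q)<4],1)) for q in np.arange(-60,61,8) if (abs(t-q)<4).sum()>5]
        F=np.array(F);k=np.polyfit(F[:,0],F[:,1],1);a-=-k[0]if 0 else 0;a=a+np.arctan(k[0])*1.0
    f=s<np.percentile(s,20)
    print("yaw of +x",np.rad2deg(a),"slope",k,"side range",np.percentile(t[f],[1,99]),"edge mid",c+ax*k[1]+ay*np.mean(np.percentile(t[f],[1,99])))
    red=((hsv[...,0]<8)|(hsv[...,0]>172))&(hsv[...,1]>110)&box
    print("red",red.sum(),np.nanmean(W[red],0),cv2.minAreaRect(W[red][:,:2].astype(np.float32)) if red.sum()>4 else "")
    for q in["wedge_mid","block_mid"]:
        m=finder.silhouettes(q,im)[0]["mask"];w=W[m]
        if q=="block_mid": w=w[w[:,2]>35]
        w=w[w[:,2]>2];r=cv2.minAreaRect(w[:,:2].astype(np.float32));A=np.c_[w[:,:2],np.ones(len(w))];k=np.linalg.lstsq(A,w[:,2],rcond=None)[0]
        print(q,r,"grad",k,"uphill dir",np.rad2deg(np.arctan2(k[1],k[0])))
E
```

```text
top deck ((561.9620971679688, 262.2244873046875), (280.696533203125, 147.56651306152344), 81.58423614501953) [[468.4326171875, 134.18601989746094], [614.41015625, 112.58889770507812], [655.4915771484375, 390.262939453125], [509.5140380859375, 411.8600769042969]]
yaw of +x 88.99799984850446 slope [   0.0657 -152.1846] side range [-58.4439  84.7769] edge mid [542.2504 126.4329]
red 6 [524.8726 311.9893  59.5121] ((518.7403564453125, 276.8158264160156), (246.7259521484375, 192.63685607910156), 62.42471694946289)
wedge_mid ((446.62921142578125, -197.9750518798828), (160.73507690429688, 46.26131057739258), 11.782586097717285) grad [-0.2019 -0.1644 81.2665] uphill dir -140.8404938586836
block_mid ((516.7314453125, 23.846500396728516), (44.4231071472168, 69.8270492553711), 4.814228534698486) grad [ 0.0056  0.0046 37.3992] uphill dir 39.54979449446364
scene deck ((565.6505126953125, 261.67108154296875), (283.18524169921875, 191.39808654785156), 81.5813980102539) [[450.25286865234375, 135.61488342285156], [639.588623046875, 107.59339904785156], [681.0481567382812, 387.727294921875], [491.71240234375, 415.748779296875]]
yaw of +x 92.62025502074358 slope [   0.0966 -153.8713] side range [-57.4604  88.8851] edge mid [544.5302 124.1196]
red 11 [536.2951 150.6181  26.7695] ((512.1242065429688, 264.7059631347656), (17.603382110595703, 292.7527160644531), 11.705728530883789)
wedge_mid ((447.3413391113281, -194.68519592285156), (161.85400390625, 40.08729553222656), 11.945863723754883) grad [ -0.2416  -0.0416 123.3683] uphill dir -170.2371474129297
block_mid ((519.2483520507812, 24.73558807373047), (46.12898254394531, 69.79611206054688), 3.7121920585632324) grad [-0.0024  0.0005 40.7265] uphill dir 169.06838808289885
```

The top view shows the deck front edge at about (238,228), with the block before it at (273,234). The tray is at (373,178), and the tall wedge at (360,257) has its tip up at (350,230). The grey wedge is beside it at (416,250). The networks' findings agree with this once I discount the low-score mix-ups. Next I move over the block.

```bash
cat > d.py <<'E'
import sys
from h import *
np.set_printoptions(precision=3,suppress=True)
x,y,z,a=map(float,sys.argv[1:5]);s,t=delta([x,y,z],np.deg2rad(a));print(s,t,"rows",max(np.linalg.norm(s)/41.7,np.linalg.norm(t)/.125))
E
python3 d.py 518 24.5 170 4
```

```text
[-482.209 -434.013   52.65 ] [-0.    -0.     1.171] rows 15.609005066036483
```

>>> {"fn": "servo_tool", "kwargs": {"deltas": [[[-30,-27,3],[0,0,0.075]],[[-60,-54,6],[0,0,0.15]],[[-90,-81,9],[0,0,0.22]],[[-120,-108,12],[0,0,0.29]],[[-150,-135,15],[0,0,0.365]]], "grip": -1}}

```text
t: 1.72
ee_pos: [301.0, 413.4, 207.7]
orientation: [1.073, 2.952, 0.001]
ft_force: [0.2, 0.6, 0.4]
width: 87.9
grasp_force: 0.0
```

```bash
python3 d.py 518 24.5 170 4
```

```text
[-416.109 -158.768   37.633] [ 0.    -0.     0.803] rows 10.718390542699105
```

>>> {"fn": "servo_tool", "kwargs": {"deltas": [[[-37,-14,4],[0,0,0.075]],[[-75,-28,8],[0,0,0.15]],[[-113,-43,12],[0,0,0.225]],[[-151,-57,16],[0,0,0.3]],[[-189,-72,19],[0,0,0.375]]]}}

```text
t: 2.13
ee_pos: [400.3, 237.0, 188.7]
orientation: [1.606, 2.7, 0.001]
ft_force: [0.7, 0.6, 0.2]
width: 87.7
grasp_force: 0.0
```

```bash
python3 d.py 518 24.5 170 4
```

```text
[-242.888    1.95    18.711] [ 0.001 -0.     0.428] rows 5.842085744249379
```

>>> {"fn": "servo_tool", "kwargs": {"deltas": [[[-40,0,3],[0,0,0.09]],[[-80,1,6],[0,0,0.18]],[[-120,1,9],[0,0,0.27]],[[-160,2,12],[0,0,0.36]],[[-200,2,16],[0,0,0.428]]]}}

```text
t: 2.55
ee_pos: [498.5, 62.3, 173.0]
orientation: [2.144, 2.296, 0.001]
ft_force: [0.3, 0.3, 0.0]
width: 88.1
grasp_force: 0.0
```

```bash
python3 d.py 518 24.5 170 4; python3 - <<'E'
from h import *
np.set_printoptions(precision=3,suppress=True)
im=get_image("wrist");W=cloud(im);cv2.imwrite("pics/w1.png",im["frame"])
s=finder.silhouettes("block_mid",im)
for q in s[:1]:
    w=W[q["mask"]];w=w[w[:,2]>33];print(q["score"],cv2.minAreaRect(w[:,:2].astype(np.float32)),np.median(w,0))
E
```

```text
[-39.071  16.848   2.969] [ 0.001 -0.    -0.002] rows 1.0228198209515877
0.7 ((516.9940185546875, 24.895652770996094), (44.74580001831055, 69.91585540771484), 4.492602348327637) [516.632  27.82   39.788]
```

View pics/w1.png

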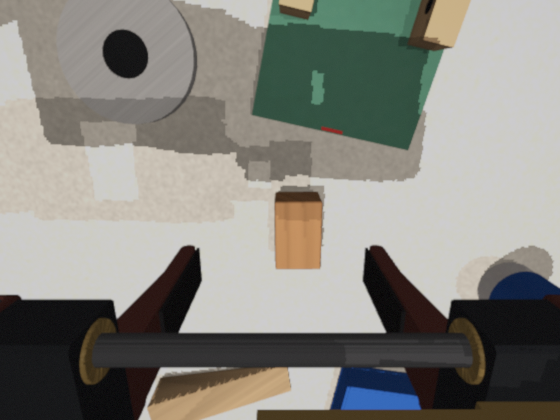

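The wrist view shows the block at (298,232) between the open fingers. The deck's front edge runs from (252,115) to (410,150), with the red mark at (332,131). I'll measure the edge from this view too.

```bash
python3 - <<'E'
from h import *
np.set_printoptions(precision=2,suppress=True)
im=get_image("wrist");W=cloud(im)
hsv=cv2.cvtColor(im["frame"],cv2.COLOR_BGR2HSV)
red=((hsv[...,0]<8)|(hsv[...,0]>172))&(hsv[...,1]>120);red[:, :280]=0;red[:,380:]=0;red[:110]=0;red[150:]=0
print("red",red.sum(),np.nanmean(W[red],0))
g=(hsv[...,0]>40)&(hsv[...,0]<95)&(hsv[...,1]>60)&(W[...,2]>8)&(W[...,2]<45)
cols=np.arange(256,408,3);pts=[]
for c in cols:
    r=np.where(g[:160,c])[0]
    if len(r): pts.append(W[r.max()-1,c])
P=np.array(pts);P=P[~np.isnan(P[:,0])]
l=cv2.fitLine(P[:,:2].astype(np.float32),cv2.DIST_HUBER,0,.01,.01).ravel();print("edge dir deg",np.rad2deg(np.arctan2(l[1],l[0])),P[0],P[-1],P.mean(0))
for (a,b) in [((240,110),(262,120)),((404,145),(416,156))]: pass
w=W[g];print(cv2.minAreaRect(w[:,:2].astype(np.float32)))
n=w[w[:,2]>0];k=np.linalg.lstsq(np.c_[n[:,:2],np.ones(len(n))],n[:,2],rcond=None)[0];print("tilt",k,np.rad2deg(np.arctan2(k[1],k[0])))
E
python3 d.py 518 24.8 60 4.4; python3 d.py 518 24.8 8 4.4
```

```text
red 76 [541.26 124.86  20.52]
edge dir deg -8.423274 [472.81 134.69  19.65] [613.92 114.07  20.14] [542.65 124.92  20.28]
((549.7070922851562, 179.26385498046875), (113.71403503417969, 149.1192169189453), 81.47798919677734)
tilt [0.01 0.07 6.25] 81.17917109590864
[-38.437  16.882 112.51 ] [ 0.     0.    -0.008] rows 2.8797739809257292
[-38.435  16.874 164.51 ] [ 0.     0.    -0.008] rows 4.071473120351451
```

>>> {"fn": "servo_tool", "kwargs": {"deltas": [[[-38,17,20],[0,0,-0.01]],[[-38,17,58],[0,0,-0.01]],[[-38,17,95],[0,0,-0.01]],[[-38,17,132],[0,0,-0.01]],[[-38,17,164],[0,0,-0.01]]]}}

```text
t: 3.12
ee_pos: [516.2, 28.6, 7.0]
orientation: [-2.125, -2.313, 0.001]
ft_force: [0.8, -0.3, 0.6]
width: 87.7
grasp_force: 0.0
```

>>> {"fn": "servo_tool", "kwargs": {"deltas": [[[0,0,0],[0,0,0]],[[0,0,0],[0,0,0]],[[0,0,0],[0,0,0]],[[0,0,0],[0,0,0]],[[0,0,0],[0,0,0]]], "grip": 1}}

```text
t: 3.53
ee_pos: [518.8, 28.0, 10.9]
orientation: [2.125, 2.31, 0.004]
ft_force: [0.9, -0.8, 0.3]
width: 57.6
grasp_force: 0.0
```

>>> {"fn": "servo_tool", "kwargs": {"deltas": [[[0,0,0],[0,0,0]],[[0,0,0],[0,0,0]],[[0,0,-20],[0,0,0]],[[0,0,-60],[0,0,0]],[[0,0,-100],[0,0,0]]]}}

```text
t: 3.95
ee_pos: [515.8, 27.4, 109.1]
orientation: [-2.126, -2.31, 0.004]
ft_force: [0.3, 0.1, -0.6]
width: 44.7
grasp_force: 30.0
```

```bash
python3 d.py 656 -258 100 4
```

```text
[-296.068  116.115    8.654] [-0.003 -0.     0.013] rows 7.629289928836093
```

>>> {"fn": "servo_tool", "kwargs": {"deltas": [[[-38,15,1],[0,0,0]],[[-76,30,2],[0,0,0]],[[-114,45,3],[0,0,0]],[[-152,60,4],[0,0,0]],[[-190,75,5],[0,0,0]]]}}

```text
t: 4.37
ee_pos: [608.3, -157.4, 104.5]
orientation: [2.127, 2.311, 0.001]
ft_force: [0.7, -0.2, -1.0]
width: 44.7
grasp_force: 30.0
```

```bash
python3 d.py 656 -258 100 4;python3 -c "
from h import *
im=get_image('wrist');cv2.imwrite('pics/w2.png',im['frame'])"
```

```text
[-104.18    39.176    4.539] [0.001 0.    0.013] rows 2.6713365265133215
```

View pics/w2.png

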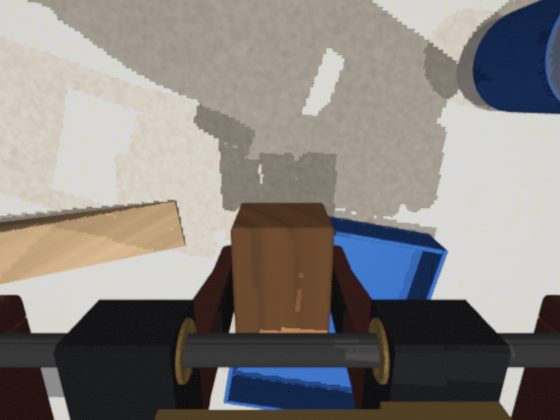

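The picture shows the block firmly held at (283,270), with the tray at (335,310) behind it. I continue to the tray.

>>> {"fn": "servo_tool", "kwargs": {"deltas": [[[-38,14,1],[0,0,0.005]],[[-76,28,3],[0,0,0.01]],[[-104,39,5],[0,0,0.01]],[[-104,39,40],[0,0,0.01]],[[-104,39,65],[0,0,0.01]]]}}

```text
t: 4.83
ee_pos: [656.3, -258.4, 38.7]
orientation: [2.14, 2.296, 0.002]
ft_force: [-0.2, 1.1, -1.1]
width: 45.1
grasp_force: 30.0
```

```bash
python3 d.py 656 -258 13 4
```

```text
[ 0.411 -0.305 25.707] [0.003 0.002 0.   ] rows 0.6166039261948797
```

>>> {"fn": "servo_tool", "kwargs": {"deltas": [[[0,0,10],[0,0,0]],[[0,0,18],[0,0,0]],[[0,0,23],[0,0,0]],[[0,0,25],[0,0,0]],[[0,0,25],[0,0,0]]]}}

```text
t: 5.25
ee_pos: [655.8, -255.8, 14.7]
orientation: [2.137, 2.301, 0.001]
ft_force: [0.7, -0.6, -0.7]
width: 44.9
grasp_force: 30.0
```

>>> {"fn": "servo_tool", "kwargs": {"deltas": [[[0,0,0],[0,0,0]],[[0,0,0],[0,0,0]],[[0,0,0],[0,0,0]],[[0,0,0],[0,0,0]],[[0,0,0],[0,0,0]]], "grip": -0.5}}

```text
t: 5.67
ee_pos: [655.4, -256.0, 14.1]
orientation: [2.138, 2.301, 0.0]
ft_force: [0.9, -0.4, -0.4]
width: 65.9
grasp_force: 0.0
```

>>> {"fn": "servo_tool", "kwargs": {"deltas": [[[0,0,-10],[0,0,0]],[[0,0,-40],[0,0,0]],[[0,0,-80],[0,0,0]],[[0,0,-120],[0,0,0]],[[0,0,-150],[0,0,0]]]}}

```text
t: 6.08
ee_pos: [656.0, -256.3, 167.8]
orientation: [2.137, 2.299, 0.002]
ft_force: [-0.1, 0.2, 0.0]
width: 65.6
grasp_force: 0.0
```

```bash
python3 - <<'E'
from h import *
yaw=np.deg2rad(11.9);print(np.array([447,-195])-55*np.array([np.cos(yaw),np.sin(yaw)]))
im=get_image("scene");W=cloud(im)
for s in finder.silhouettes("block_mid",im)[:2]:print(s["score"],np.nanmedian(W[s["mask"]],0))
w=W[finder.silhouettes("wedge_mid",im)[0]["mask"]];print(cv2.minAreaRect(w[:,:2].astype(np.float32)))
E
python3 d.py 393 -206 160 -78.1
```

```text
[ 393.18200582 -206.3412302 ]
0.92 [ 668.6206292  -252.1281973    42.77283596]
((447.17974853515625, -195.65977478027344), (161.96070861816406, 36.38810729980469), 14.708735466003418)
[  69.94  -259.786    6.285] [ 0.007 -0.002  1.436] rows 11.488861691336634
```

The block lies in the tray (top at 43 mm). Next is the wedge.

>>> {"fn": "servo_tool", "kwargs": {"deltas": [[[7,-26,1],[0,0,0.124]],[[14,-52,1],[0,0,0.248]],[[21,-78,2],[0,0,0.372]],[[28,-104,2],[0,0,0.496]],[[35,-130,3],[0,0,0.62]]], "grip": -1}}

```text
t: 6.65
ee_pos: [520.7, -229.7, 159.5]
orientation: [-2.742, -1.53, 0.002]
ft_force: [0.2, -0.1, -0.1]
width: 87.3
grasp_force: 0.0
```

```bash
python3 d.py 393 -206 160 -78.1
```

```text
[ -46.888 -121.159   -0.233] [-0.002  0.001  0.81 ] rows 6.480450169485896
```

>>> {"fn": "servo_tool", "kwargs": {"deltas": [[[-9,-24,0],[0,0,0.124]],[[-18,-48,0],[0,0,0.248]],[[-27,-72,0],[0,0,0.372]],[[-36,-96,0],[0,0,0.496]],[[-47,-121,0],[0,0,0.62]]]}}

```text
t: 7.07
ee_pos: [393.2, -206.8, 159.7]
orientation: [-3.078, -0.621, 0.003]
ft_force: [-0.4, 0.3, 0.1]
width: 87.7
grasp_force: 0.0
```

>>> {"fn": "servo_tool", "kwargs": {"deltas": [[[0,0,0],[0,0,0.1]],[[0,0,0],[0,0,0.19]],[[0,0,0],[0,0,0.19]]]}}

```text
t: 7.32
ee_pos: [394.0, -207.3, 160.0]
orientation: [-3.123, -0.33, 0.002]
ft_force: [-0.1, -0.1, 0.1]
width: 87.8
grasp_force: 0.0
```

```bash
python3 - <<'E'
from h import *
im=get_image("wrist");W=cloud(im);f=im["frame"].copy()
s=finder.silhouettes("wedge_mid",im)[0];w=W[s["mask"]];print(s["score"]);w=w[~np.isnan(w[:,0])&(w[:,2]>2)]
c,_=cv2.findContours(s["mask"].astype(np.uint8),0,1);cv2.drawContours(f,c,-1,(0,0,255),1);cv2.imwrite("pics/w3.png",f)
print(cv2.minAreaRect(w[:,:2].astype(np.float32)));print(np.linalg.lstsq(np.c_[w[:,:2],np.ones(len(w))],w[:,2],rcond=None)[0])
E
python3 d.py 393 -206 160 -78.1
```

```text
0.98
((445.5898132324219, -194.8353729248047), (160.0154571533203, 39.66156768798828), 11.744332313537598)
[-2.44605507e-01 -5.13078547e-02  1.22835595e+02]
[-1.393 -1.833  0.171] [-0.001  0.001  0.009] rows 0.072357165701562
```

View pics/w3.png

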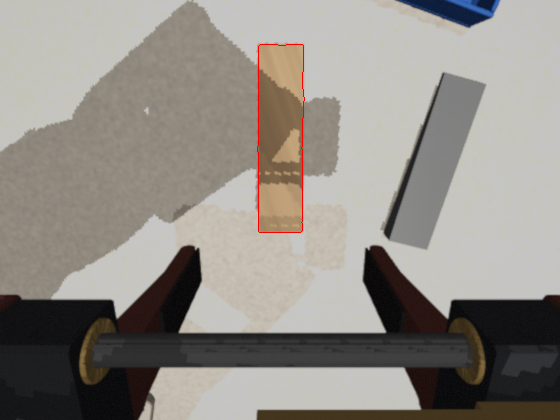

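The mask fits the tall wedge (259–302, 44–232), which is square between the fingers, with the grey wedge well clear at (435,160). I go down.

>>> {"fn": "servo_tool", "kwargs": {"deltas": [[[-2,-1.5,38],[0,0,0.008]],[[-2,-1.5,76],[0,0,0.008]],[[-2,-1.5,114],[0,0,0.008]],[[-2,-1.5,145],[0,0,0.008]],[[-2,-1.5,152],[0,0,0.008]]]}}

```text
t: 7.83
ee_pos: [390.3, -205.1, 4.6]
orientation: [-3.12, -0.326, 0.01]
ft_force: [0.4, 0.1, 0.4]
width: 88.0
grasp_force: 0.0
```

>>> {"fn": "servo_tool", "kwargs": {"deltas": [[[0,0,0],[0,0,0]],[[0,0,0],[0,0,0]],[[0,0,0],[0,0,0]],[[0,0,0],[0,0,0]],[[0,0,0],[0,0,0]]], "grip": 1}}

```text
t: 8.25
ee_pos: [394.0, -207.3, 10.2]
orientation: [3.123, 0.323, 0.004]
ft_force: [0.3, 0.0, 0.0]
width: 58.1
grasp_force: 0.0
```

>>> {"fn": "servo_tool", "kwargs": {"deltas": [[[0,0,0],[0,0,0]],[[0,0,0],[0,0,0]],[[0,0,0],[0,0,0]],[[0,0,-15],[0,0,0]],[[0,0,-45],[0,0,0]]]}}

```text
t: 8.67
ee_pos: [390.9, -205.6, 52.1]
orientation: [-3.122, -0.322, 0.008]
ft_force: [0.9, -0.0, -0.9]
width: 39.7
grasp_force: 30.0
```

```bash
python3 - <<'E'
from h import *
a=np.deg2rad(81.55);n=np.array([np.cos(a),np.sin(a)]);e=np.array([541.5,123.9])
print("grasp pts: start(tip 30 before)",e-n*(30+135),"final",e-n*31)
E
python3 d.py 517 -39 60 -8.45
```

```text
grasp pts: start(tip 30 before) [517.25386449 -39.30883834] final [536.94466545  93.23652128]
[ 157.438 -137.364   -8.048] [-0.006  0.002 -1.217] rows 9.739713016309484
```

>>> {"fn": "servo_tool", "kwargs": {"deltas": [[[16,-14,-4],[0,0,-0.122]],[[32,-27,-8],[0,0,-0.244]],[[47,-41,-8],[0,0,-0.366]],[[63,-55,-8],[0,0,-0.488]],[[79,-69,-8],[0,0,-0.61]]]}}

```text
t: 9.08
ee_pos: [456.5, -122.2, 61.9]
orientation: [2.88, 1.255, 0.0]
ft_force: [0.2, -0.1, -1.8]
width: 40.2
grasp_force: 30.0
```

```bash
python3 d.py 517 -39 60 -8.45
```

```text
[102.126 -12.364   1.882] [ 0.     0.    -0.602] rows 4.813665099900843
```

>>> {"fn": "servo_tool", "kwargs": {"deltas": [[[20,-3,1],[0,0,-0.122]],[[40,-5,2],[0,0,-0.244]],[[60,-7,2],[0,0,-0.366]],[[80,-10,2],[0,0,-0.488]],[[102,-12,2],[0,0,-0.602]]]}}

```text
t: 9.5
ee_pos: [517.1, -39.6, 59.5]
orientation: [-2.378, -2.052, 0.001]
ft_force: [0.2, -0.1, -1.4]
width: 39.7
grasp_force: 30.0
```

>>> {"fn": "servo_tool", "kwargs": {"deltas": [[[0,0,0],[0,0,0]],[[0,0,0],[0,0,0]],[[0,0,0],[0,0,0]]]}}

```text
t: 9.75
ee_pos: [516.5, -40.7, 59.4]
orientation: [-2.386, -2.043, 0.001]
ft_force: [-0.6, 0.3, -0.3]
width: 39.9
grasp_force: 30.0
```

```bash
cat > m.py <<'E'
import sys
from h import *
np.set_printoptions(precision=2,suppress=True)
a=np.deg2rad(81.55);n=np.array([np.cos(a),np.sin(a)]);l=np.array([-n[1],n[0]]);e=np.array([541.5,123.9])
for cam in ["wrist","top"]:
    im=get_image(cam);W=cloud(im);hsv=cv2.cvtColor(im["frame"],cv2.COLOR_BGR2HSV)
    if cam=="wrist": cv2.imwrite(sys.argv[1],im["frame"])
    S=finder.silhouettes("wedge_mid",im)
    for s in S[:1]:
        w=W[s["mask"]];w=w[~np.isnan(w[:,0])&(w[:,2]>-5)];r=cv2.minAreaRect(w[:,:2].astype(np.float32))
        X=(w[:,:2]-e)@n;Y=(w[:,:2]-e)@l
        bx=np.array([[b,np.percentile(Y[abs(X-b)<5],2),np.percentile(Y[abs(X-b)<5],98)] for b in np.arange(-180,10,15) if (abs(X-b)<5).sum()>15])
        k=np.polyfit(bx[:,0],bx[:,1:].mean(1),1) if len(bx)>2 else None
        print(cam,s["score"],"wedge rect",r,"x range",np.percentile(X,[1,99]),"centreline slope/off at edge",k,"z",np.percentile(w[:,2],[2,98]))
    g=(hsv[...,0]>40)&(hsv[...,0]<95)&(hsv[...,1]>60)&(W[...,2]>8)&(W[...,2]<50);q=W[g];X=(q[:,:2]-e)@n;Y=(q[:,:2]-e)@l
    k=(X>3)&(X<70)&(abs(Y)<70)
    if k.sum()>100:
        f=np.polyfit(X[k],q[k,2],1);print(cam,"deck slope",f,"edge top z",f[1])
o=ctrl.get_obs();p=o["ee_pos"];print("tcp along,across,z",(p[:2]-e)@n,(p[:2]-e)@l,p[2],"yaw",np.rad2deg(np.arctan2(*R.from_rotvec(o["orientation"]).as_matrix()[[1,0],1])),o["ft_force"],o["t"])
E
python3 m.py pics/w4.png; python3 d.py 517 -39 10 -8.45
```

```text
wrist 0.97 wedge rect ((526.9285888671875, 15.727119445800781), (152.61849975585938, 63.87910842895508), 79.39976501464844) x range [-182.78  -41.52] centreline slope/off at edge [-0.   -0.45] z [56.01 91.09]
top 0.73 wedge rect ((480.79803466796875, 58.99403381347656), (149.64154052734375, 49.41679000854492), 4.708887100219727) x range [-84.46 -37.57] centreline slope/off at edge [-0.01 -1.6 ] z [53.37 68.49]
top deck slope [ 0.06 20.85] edge top z 20.85049873979553
tcp along,across,z -166.93562935593846 0.2835467673779292 59.64975477417472 yaw -8.86950316213862 [-0.12  0.16 -1.15] 9.95
[ 2.209 -0.004 49.65 ] [-0.001  0.    -0.007] rows 1.1918139764854623
```

View pics/w4.png

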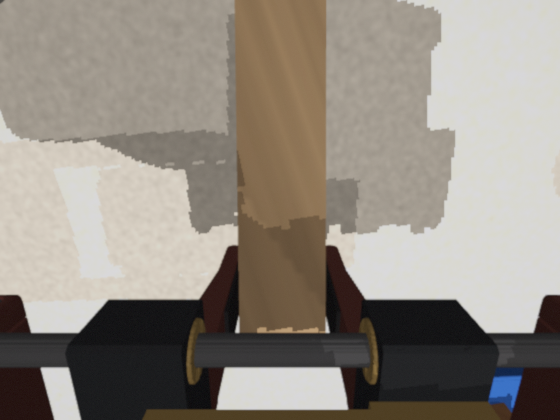

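The wedge is held straight in the gripper, running up the middle of the picture (236–326). It is centred on the edge within about 1 mm. I set it down, let go so that it lies flat, and grip it again.

>>> {"fn": "servo_tool", "kwargs": {"deltas": [[[2,0,15],[0,0,-0.004]],[[2,0,30],[0,0,-0.004]],[[2,0,42],[0,0,-0.004]],[[2,0,49],[0,0,-0.004]],[[2,0,51],[0,0,-0.004]]]}}

```text
t: 10.37
ee_pos: [516.7, -38.9, 8.6]
orientation: [-2.38, -2.049, 0.003]
ft_force: [-9.8, -0.5, 35.8]
width: 39.6
grasp_force: 30.0
```

>>> {"fn": "servo_tool", "kwargs": {"deltas": [[[0,0,0],[0,0,0]],[[0,0,0],[0,0,0]],[[0,0,0],[0,0,0]]], "grip": -0.3}}

```text
t: 10.62
ee_pos: [517.8, -38.8, 8.8]
orientation: [2.381, 2.049, 0.0]
ft_force: [0.7, -0.6, -0.5]
width: 55.4
grasp_force: 0.0
```

>>> {"fn": "servo_tool", "kwargs": {"deltas": [[[0,0,0],[0,0,0]],[[0,0,0],[0,0,0]],[[0,0,0],[0,0,0]],[[0,0,0],[0,0,0]],[[0,0,0],[0,0,0]]], "grip": 1}}

```text
t: 11.03
ee_pos: [517.6, -38.6, 8.7]
orientation: [2.381, 2.05, -0.0]
ft_force: [0.1, 0.2, -0.1]
width: 39.9
grasp_force: 29.9
```

```bash
python3 m.py pics/w5.png; python3 d.py 538.5 93 10 -8.45
```

```text
wrist 0.95 wedge rect ((523.4190063476562, 2.5963592529296875), (170.24281311035156, 47.38860321044922), 80.27955627441406) x range [-180.35  -39.51] centreline slope/off at edge [ 0.   -0.16] z [ 6.   40.71]
top deck slope [ 0.07 20.74] edge top z 20.738402578143486
tcp along,across,z -164.18811978544903 -0.2686610810905161 8.70960381439623 yaw -8.537328197101775 [-0.21 -0.69  1.35] 11.2333
[133.185   1.102  -1.294] [ 0.     0.    -0.002] rows 3.194133248675836
```

>>> {"fn": "servo_tool", "kwargs": {"deltas": [[[8,0,0],[0,0,0]],[[18,0,0],[0,0,0]],[[28,0,0],[0,0,0]],[[38,0,0],[0,0,0]],[[48,0,0],[0,0,0]]]}}

```text
t: 11.65
ee_pos: [524.9, 10.3, 8.7]
orientation: [2.38, 2.051, 0.0]
ft_force: [-0.6, -1.0, 0.5]
width: 39.8
grasp_force: 29.9
```

>>> {"fn": "servo_tool", "kwargs": {"deltas": [[[10,0,0],[0,0,0]],[[20,0,0],[0,0,0]],[[30,0,0],[0,0,0]],[[40,0,0],[0,0,0]],[[47,0,0],[0,0,0]]]}}

```text
t: 12.07
ee_pos: [531.7, 56.4, 8.7]
orientation: [2.38, 2.051, -0.001]
ft_force: [-0.9, -4.6, 2.3]
width: 39.6
grasp_force: 29.9
```

```bash
python3 m.py pics/w6.png; python3 d.py 538.5 93 10 -8.45
```

```text
wrist 0.97 wedge rect ((537.664794921875, 78.7451171875), (83.29461669921875, 44.474159240722656), 81.73320007324219) x range [-85.    -4.27] centreline slope/off at edge [ 0.  -0.6] z [21.11 41.14]
wrist deck slope [ 0.04 26.55] edge top z 26.54808745447148
tcp along,across,z -68.47063495638714 -0.5131628473728892 8.70142810538236 yaw -8.523506586901856 [-0.6   3.15  2.02] 12.2667
[37.467  1.013 -1.275] [ 0.    -0.001 -0.001] rows 0.8993456665982947
```

View pics/w6.png

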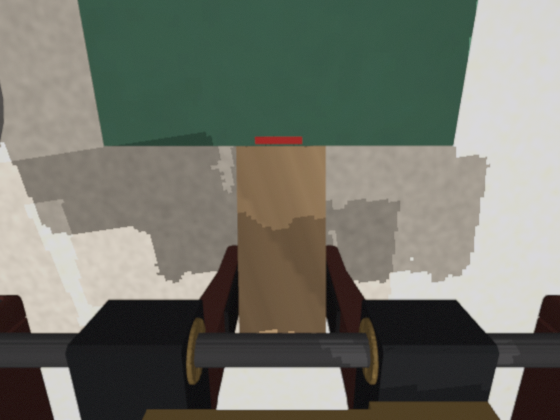

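The wedge sits under the middle of the edge: the wedge spans 238–326, the red mark 254–302, and the edge is horizontal at row 146. The deck is already rising. I push on.

>>> {"fn": "servo_tool", "kwargs": {"deltas": [[[9,0,0],[0,0,0]],[[18,0,0],[0,0,0]],[[26,0,0],[0,0,0]],[[33,0,0],[0,0,0]],[[35,0,0],[0,0,0]]]}}

```text
t: 12.68
ee_pos: [537.0, 90.3, 8.7]
orientation: [2.38, 2.05, -0.001]
ft_force: [-0.9, -6.1, 3.5]
width: 39.8
grasp_force: 29.9
```

>>> {"fn": "servo_tool", "kwargs": {"deltas": [[[0,0,0],[0,0,0]]]}}

```text
t: 12.77
ee_pos: [537.0, 90.4, 8.7]
orientation: [-2.38, -2.05, -0.0]
ft_force: [-1.1, 1.1, 2.1]
width: 39.8
grasp_force: 29.9
```

```bash
python3 m.py pics/w7.png; python3 m.py pics/w7b.png
```

```text
wrist 0.87 wedge rect ((538.4199829101562, 96.09793853759766), (48.865413665771484, 40.150394439697266), 81.89095306396484) x range [-51.02  -6.61] centreline slope/off at edge [ 0.   -1.05] z [30.12 41.45]
wrist deck slope [ 0.   35.45] edge top z 35.44534234555337
tcp along,across,z -33.91495371228737 -0.5050356716871605 8.70806649118869 yaw -8.561138498636346 [-1.    3.6   2.62] 12.9667
wrist 0.84 wedge rect ((538.31787109375, 95.2040786743164), (47.00884246826172, 40.227210998535156), 81.7522201538086) x range [-51.08  -6.3 ] centreline slope/off at edge [ 0.   -1.09] z [30.04 41.45]
wrist deck slope [ 0.   35.42] edge top z 35.41856686239087
tcp along,across,z -34.08272474446488 -0.488874087679195 8.684395094942069 yaw -8.550426023612987 [-0.46  3.02  2.28] 13.1667
```

>>> {"fn": "servo_tool", "kwargs": {"deltas": [[[1,0,0],[0,0,0]],[[2,0,0],[0,0,0]],[[2,0,0],[0,0,0]]]}}

```text
t: 13.42
ee_pos: [537.1, 91.4, 8.7]
orientation: [2.38, 2.05, -0.001]
ft_force: [-0.0, -4.5, 3.3]
width: 40.0
grasp_force: 29.9
```

>>> {"fn": "servo_tool", "kwargs": {"deltas": [[[0,0,0],[0,0,0]],[[0,0,0],[0,0,0]],[[0,0,0],[0,0,0]],[[0,0,0],[0,0,0]]], "grip": -0.3}}

```text
t: 13.75
ee_pos: [537.1, 92.1, 8.5]
orientation: [-2.38, -2.05, 0.0]
ft_force: [0.3, 0.7, 0.8]
width: 56.6
grasp_force: 0.0
```

>>> {"fn": "servo_tool", "kwargs": {"deltas": [[[0,0,-10],[0,0,0]],[[0,0,-30],[0,0,0]],[[0,0,-60],[0,0,0]],[[0,0,-95],[0,0,0]],[[0,0,-130],[0,0,0]]]}}

```text
t: 14.17
ee_pos: [536.6, 92.0, 140.3]
orientation: [-2.38, -2.05, 0.001]
ft_force: [0.7, 0.3, -1.3]
width: 57.2
grasp_force: 0.0
```

>>> {"fn": "servo_tool", "kwargs": {"deltas": [[[-15,0,-10],[0,0,0]],[[-40,0,-15],[0,0,0]],[[-70,0,-20],[0,0,0]],[[-80,0,-20],[0,0,0]],[[-80,0,-20],[0,0,0]]]}}

```text
t: 14.58
ee_pos: [525.1, 11.3, 159.4]
orientation: [2.383, 2.046, 0.001]
ft_force: [0.3, -0.2, 0.2]
width: 56.8
grasp_force: 0.0
```

```bash
sed -i 's/precision=2/precision=4/' m.py; python3 m.py pics/w8.png; python3 -c "
from h import *
im=get_image('scene');cv2.imwrite('pics/s8.png',im['frame'])"
```

```text
wrist 0.98 wedge rect ((535.6500244140625, 90.04051208496094), (60.707672119140625, 43.11729049682617), 81.44137573242188) x range [-59.3016  -4.828 ] centreline slope/off at edge [-0.0068 -1.0738] z [29.7898 43.7787]
wrist deck slope [-0.0005 35.6919] edge top z 35.691866032879
top deck slope [-0.0018 36.3794] edge top z 36.379365342951914
tcp along,across,z -111.2970593424377 -0.20367774346132164 158.41832995348108 yaw -8.511931957614426 [ 0.1278  0.0921 -0.5008] 14.7833
```

View pics/s8.png

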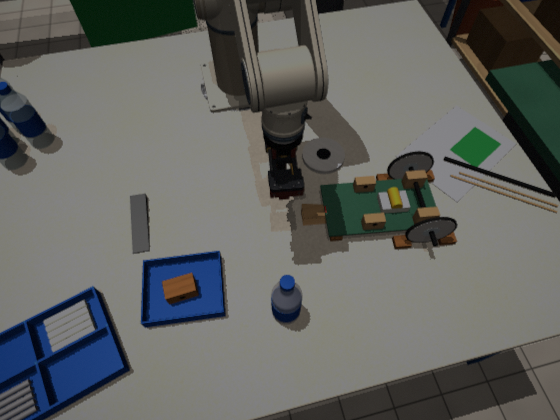

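View pics/w8.png

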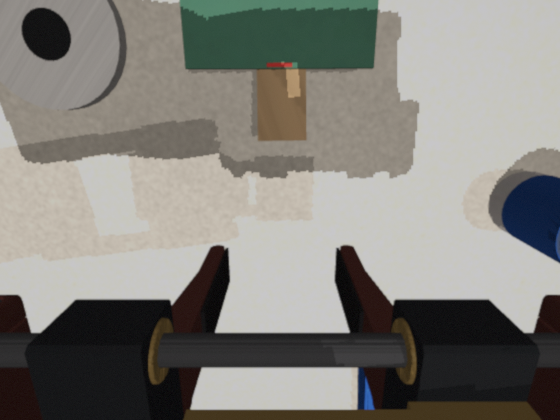

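The scene view shows the block in the tray at (180,289) and the bottle, discs and grey wedge in place. The wrist view shows the wedge (258–306) square under the edge and centred on the red mark (282,65). The deck slope is about -0.001 rad, so it is level, and the gripper is clear.

```bash
python3 -c "
from workcell import close_job
print(close_job())"
```

```text
the job is handed in; nothing more can be done
None
```

The block is in the blue tray, and the deck rests level (about 0.001 rad off by camera) on the tall wedge, square under the middle of its front edge; the job was handed in at about 15 s with the gripper clear.

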